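# Check the roller track by running the fingertips along it

## Robot

A 7-joint arm with a two-finger parallel gripper is mounted at the origin on a cart in front of the work surface, level with it; the furniture and walls round the work are solid. World frame = base frame: x ahead of the robot, y to its left, z up, the work surface at z = 0. Lengths are in m, angles in rad, forces in N, time in s.
With the tool pointing down it reaches from about 0.4 to 0.925 m from the base axis. Payload 5.6 kg.
Tool frame: the origin (TCP) lies on the centre line of the jaws, within the pads' length; the fingertips stand 8 mm ahead of it and the grasp point (between the pads) lies 11 mm behind it (r.finger_overhang is the distance from the TCP to the fingertips, in m); z points along the fingers, y is the line along which they close (so a half turn about z gives the same grasp; the last joint's range is limited). The gripper opens to 85 mm and grips with 20 to 120 N. Pads are 22 mm wide; open, the fingers measure 114 mm over their backs; the gripper's body (76 mm by 85 mm) begins 54 mm behind the grasp point. The pads swing forward as they close: fully open they stand 13 mm farther back than shut.
Start: joints at [1.262, 0.468, -0.012, 1.603, 0.006, 1.071, -0.056], TCP at [0.171, -0.627, 0.239] pointing down, gripper open.
Joint ranges: [-2.53, 2.53], [-0.31, 2.02], [-1.57, 1.55], [0.28, 2.44], [-1.29, 4.43], [0.15, 1.84], [-2.92, 2.92]. Speed limits (rad/s): [2.57, 2.57, 3.14, 3.14, 3.14, 3.14, 3.14].

## Interface

Orientations are given as [roll, pitch, yaw] about the fixed x, y, z axes, in that order (R = Rz(yaw) Ry(pitch) Rx(roll)).
In Python, from cell import r, viewer gives the robot as it stands. The module is installed in compiled form; this text tells all that it offers.
- The arm moves only by the tool move_arm, never from a script. Its argument "increments" is a list of rows, each an object with "slide": the shift along the tool's x, y, z in mm, a list of three; "delta_rot": the turn, a rotation vector about the tool's x, y, z in rad, a list of three; "gripper": the opening, from 0 (shut) to 1 (fully open). In form: [{"slide": [tx, ty, tz], "delta_rot": [wx, wy, wz], "gripper": gripper}, ...]. A call has 1 to 8 rows; each row shifts and turns the commanded pose from where the row before left it, along the tool's axes as they then stand; what a row does not reach is not made up. A row lasts 1/12 s, in which the tool goes at most 41.7 mm and 7.16 degrees, less where a joint would pass 70% of its speed; a pose out of reach is approached as far as the arm can. A call is refused whole if a number of a shift passes 41.7 or a number of a turn 0.125, either way. A call with a gripper value outside its range is refused whole. The fingers move at their own pace and stop on an object; the grip force is fixed at half the most. Time passes only in rows, so rows that do not move let the fingers close. It gives the time, the measured TCP pose, the force, the opening and the grip force at its end, in the units of the state.
- r.get_state(): the state, without advancing time (a new reading comes with each control period).
- viewer.get_image(name): name is "side" or "top" or "wrist"; returns a dict with "img" (480x640x3 uint8, red, green, blue), "depth" (480x640 float32, m along the optical axis (not along the pixel's ray), 0 where there is no reading), "fx", "fy", "cx", "cy" (pixels), "k1" (the pictures are not rectified: a ray, as slopes to the right and down, at radius r is drawn at 1 + k1 r^2 times it, then the intrinsics apply), "rvec" (rotation vector, rad) and "tvec" (3), from world to camera coordinates, as OpenCV has them. Camera axes: x right, y down, z forward; pixel columns grow to the right and rows downward; lengths in m; the calibration is good to about 2 mm. A picture is of the moment at which its call begins.
- r.hand_in(): hands the job in; it is judged then, once.
The state is a dict: "clock": time; "q": joint angles; "qd": joint speeds; "joint_efforts": joint torques, N m; "eef_pos": TCP position; "orientation": TCP orientation; "wrist_force": force on the tool from outside, world axes, zero at the start; "torque": the same for the moment, N m; "gripper_width": finger opening in m; "gripper_force": force on a finger pad.
Only numpy, scipy, OpenCV 4.12 (cv2) and the standard library are available. Lean on these libraries where they do the work, as an engineer would, in place of code of your own. Each camera call takes 0.05 s, during which the arm holds its last target. There are 200 camera calls.

## Task

Check that the rollers of the roller track turn freely: with the fingertips, stroke along the top of the row from the low end cap toward the tall end stop, so that the five rollers, one after another, each roll at least a tenth of a turn toward the stop. Stroke lightly: never press a roller all the way down on its spring. Then lift off, so that all the rollers spring back up, and leave the spanner, the hex key set and the bolt where they are.

Things in the scene. Friction and masses are not known exactly. Their poses are not given: they have to be found in the camera images.
- track: Roller track screwed to the bench: open aluminium channel, 300 mm long (its y axis), 52 mm wide (x), walls 30 mm high. Origin: centre of its underside, on the bench. Five grey ribbed rollers, 24 mm in diameter, 32 mm long, axles along x, stand in a row at y = -100, -50, 0, 50, 100 mm; their crests are 40 mm above the bench. Each sits on springs and can dip 8 mm. Only shut fingers touch one at a time.
- end_stop: End stop of the track: an upright black plastic plate 52 mm wide, 12 mm thick, 58 mm high, closing one end of the channel; origin at the centre of its underside, 156 mm from the track's centre along its length. It may be at the track's +y or -y end.
- end_cap: End cap of the track: a low black block 52 mm wide, 12 mm thick, 30 mm high (level with the walls) at the other end, likewise 156 mm from the track's centre.
- crest_1 (a point): Fixed point at the top of roller 1 when it is untouched: 40 mm above the bench, at y = -100 mm on the track's centre line.
- crest_2 (a point): Fixed point at the top of roller 2 when it is untouched: 40 mm above the bench, at y = -50 mm on the track's centre line.
- crest_3 (a point): Fixed point at the top of roller 3 when it is untouched: 40 mm above the bench, at y = 0 mm on the track's centre line.
- crest_4 (a point): Fixed point at the top of roller 4 when it is untouched: 40 mm above the bench, at y = 50 mm on the track's centre line.
- crest_5 (a point): Fixed point at the top of roller 5 when it is untouched: 40 mm above the bench, at y = 100 mm on the track's centre line.
- roller_1 (a joint): Turn of roller 1 about its axle, rad, 0 at the start; it grows when the roller's top runs toward the track's +y end and falls when it runs toward -y. Turns freely without limit, stays where it is left.
- dip_1 (a joint): How far roller 1 is pressed down on its spring, m: 0 untouched, 0.008 all the way down. The spring resists with about 1 N at first and 0.8 N more per mm, and lifts the roller again.
- roller_2 (a joint): Turn of roller 2 about its axle, rad, 0 at the start; it grows when the roller's top runs toward the track's +y end and falls when it runs toward -y. Turns freely without limit, stays where it is left.
- dip_2 (a joint): How far roller 2 is pressed down on its spring, m: 0 untouched, 0.008 all the way down. The spring resists with about 1 N at first and 0.8 N more per mm, and lifts the roller again.
- roller_3 (a joint): Turn of roller 3 about its axle, rad, 0 at the start; it grows when the roller's top runs toward the track's +y end and falls when it runs toward -y. Turns freely without limit, stays where it is left.
- dip_3 (a joint): How far roller 3 is pressed down on its spring, m: 0 untouched, 0.008 all the way down. The spring resists with about 1 N at first and 0.8 N more per mm, and lifts the roller again.
- roller_4 (a joint): Turn of roller 4 about its axle, rad, 0 at the start; it grows when the roller's top runs toward the track's +y end and falls when it runs toward -y. Turns freely without limit, stays where it is left.
- dip_4 (a joint): How far roller 4 is pressed down on its spring, m: 0 untouched, 0.008 all the way down. The spring resists with about 1 N at first and 0.8 N more per mm, and lifts the roller again.
- roller_5 (a joint): Turn of roller 5 about its axle, rad, 0 at the start; it grows when the roller's top runs toward the track's +y end and falls when it runs toward -y. Turns freely without limit, stays where it is left.
- dip_5 (a joint): How far roller 5 is pressed down on its spring, m: 0 untouched, 0.008 all the way down. The spring resists with about 1 N at first and 0.8 N more per mm, and lifts the roller again.
- spanner: Steel combination spanner, 180 x 30 x 6 mm, lying loose beside the track; origin at the centre of its underside, x along its length.
- hex_key_set: Red folding hex key set, 24 x 72 x 19 mm, lying loose on the other side of the track; origin at the centre of its underside.
- bolt: Short grey bolt, 22 x 19 x 37 mm, standing upright on its head, loose beside the track; origin at the centre of its underside.
Not all that is in view belongs to the job. Leave any green or orange look-alike of the end_stop alone.

How it is judged:
By the outcome, as a careful person would: the job done as asked, in the order asked, and still so for the second after the job is handed in, with the robot touching nothing.
It also fails if it takes over 40 s, if anything falls off the work surface, if the arm or the gripper's body presses on something with over 40 N, if the wrist force passes 120 N, or if a joint passes its speed limit or range.

## Working session

There is one attempt and no reset: what is moved stays moved. The work goes in short steps, Python scripts to look and compute and a tool call to move; the robot and the scene stay as the last step left them, time stands still between calls to the robot, and variables do not carry over. Pictures are saved under pics/ and viewed, at most 10 in all, crops included, and the job is handed in when it is done.

Besides the shell and the picture viewer there is one more tool, called after "Call:" in YAML: its name, and indented under it one key for each argument. move_arm: Moves the arm, as the interface text tells. Its arguments: {"type":"object","properties":{"increments":{"type":"array"}},"required":["increments"]}

```bash
mkdir -p pics; cat > h.py <<'E'
import numpy as np, cv2, pickle
from cell import r, viewer
def snap(n,f):
    d=viewer.get_image(n); pickle.dump(d,open(f'{f}.pkl','wb')); cv2.imwrite(f'pics/{f}.png',d['img'][:,:,::-1]); return d
def ray(d,uv,z):
    D=np.array([d['k1'],0,0,0,0.]);K=np.array([[d['fx'],0,d['cx']],[0,d['fy'],d['cy']],[0,0,1]])
    # exact inverse of radial model by iteration
    m=(np.atleast_2d(uv).astype(float)-[d['cx'],d['cy']])/[d['fx'],d['fy']]; s=m.copy()
    for _ in range(30): s=m/(1+d['k1']*(s**2).sum(1,keepdims=True))
    R=cv2.Rodrigues(np.array(d['rvec'],float))[0]; c=-R.T@np.ravel(d['tvec'])
    w=np.c_[s,np.ones(len(s))]@R
    return c+w*((z-c[2])/w[:,2])[:,None]
E
python3 - <<'E'
from h import *
a=snap('top','top1');b=snap('side','side1')
cv2.imwrite('pics/both.png',cv2.resize(np.vstack([a['img'],b['img']])[:,:,::-1],(400,600)))
print(r.get_state()['eef_pos'],r.get_state()['orientation'],r.finger_overhang)
E
```

```text
[ 0.1705265  -0.62672575  0.23842287] [-3.13999117e+00  1.21675117e-04  2.65690964e-01] 0.008
```

View pics/top1.png

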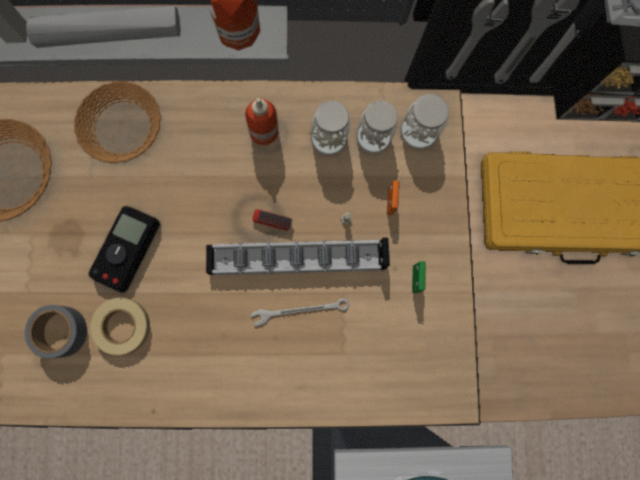

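View pics/side1.png

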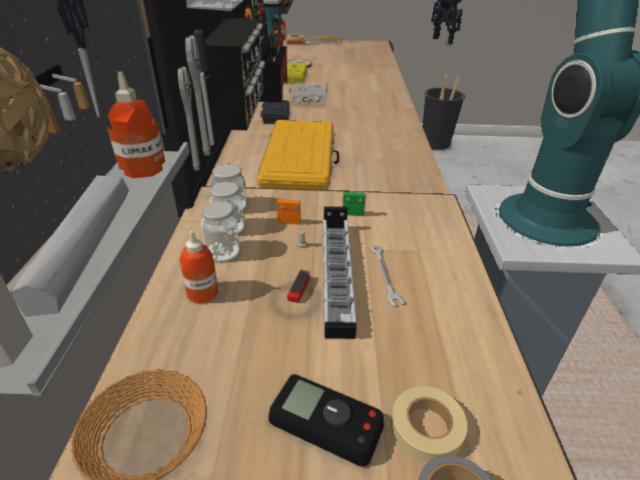

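The low cap is at about (209,259) in the top view. The tall black stop is at (384,253); in the side view it is the far plate, (335,215), standing above the walls. The look-alikes are orange (393,197) and green (419,276), both detached from the track, so the black plate closing the channel is the one meant. I'll confirm this in a crop and measure the rollers.

```bash
python3 - <<'E'
from h import *
a=pickle.load(open('top1.pkl','rb'));b=pickle.load(open('side1.pkl','rb'))
A=cv2.resize(a['img'][225:285,195:435],(800,200),interpolation=cv2.INTER_CUBIC)
B=cv2.resize(b['img'][180:350,250:420],(390,390),interpolation=cv2.INTER_CUBIC)
C=np.zeros((600,800,3),np.uint8);C[:200]=A;C[205:595,:390]=B
cv2.imwrite('pics/crop.png',C[:,:,::-1])
hsv=cv2.cvtColor(a['img'],cv2.COLOR_RGB2HSV)
# channel: light, unsaturated
m=np.zeros((480,640),np.uint8);m[230:285,195:400]=((hsv[230:285,195:400,1]<45)&(hsv[230:285,195:400,2]>90))*255
m=cv2.morphologyEx(m,cv2.MORPH_CLOSE,np.ones((9,9)))
c=max(cv2.findContours(m,0,2)[0],key=cv2.contourArea);rc=cv2.minAreaRect(c);bx=cv2.boxPoints(rc);print(rc,ray(a,bx,.03).round(4))
# black ends
k=np.zeros((480,640),np.uint8);k[235:280,200:395]=(a['img'][235:280,200:395].max(2)<45)*255
n,l,s,ce=cv2.connectedComponentsWithStats(k)
for i in range(1,n):
    if s[i,4]>40: print(s[i],ce[i],ray(a,ce[i],.03).round(4),ray(a,ce[i],.058).round(4))
# depth points
vv,uu=np.mgrid[235:280,200:395];uv=np.c_[uu.ravel(),vv.ravel()];dz=a['depth'][235:280,200:395].ravel()
R=cv2.Rodrigues(np.array(a['rvec'],float))[0];c0=-R.T@np.ravel(a['tvec'])
p=ray(a,uv,0);w=p-c0;zc=w@R[2];P=c0+w*(dz/zc)[:,None]
g=P[(P[:,2]>.012)&(P[:,2]<.09)]
r_=cv2.minAreaRect(g[:,:2].astype(np.float32));print('depth rect',r_, cv2.boxPoints(r_))
t=g[g[:,2]>.048];print('tall',len(t),t.mean(0),t[:,2].max())
print('cam',c0)
E
```

```text
((295.683349609375, 255.67449951171875), (30.706689834594727, 168.0722198486328), 88.58557891845703) [[0.518  0.3781 0.03  ]
 [0.5257 0.0766 0.03  ]
 [0.4699 0.0768 0.03  ]
 [0.4628 0.3751 0.03  ]]
[378 238  11  32 250] [383.492 253.664] [[0.4975 0.0698 0.03  ]] [[0.4932 0.0745 0.058 ]]
[207 246   7  29 176] [209.78409091 259.14204545] [[0.4878 0.3799 0.03  ]] [[0.4837 0.375  0.058 ]]
depth rect ((0.49378466606140137, 0.22584107518196106), (0.055898915976285934, 0.3230382204055786), 1.627936601638794) [[0.46125787 0.38650098]
 [0.47043508 0.06359314]
 [0.52631146 0.06518117]
 [0.51713425 0.388089  ]]
tall 225 [0.49721914 0.07155262 0.05588406] 0.060698765600593174
cam [0.35582944 0.22054723 0.93949565]
```

View pics/crop.png

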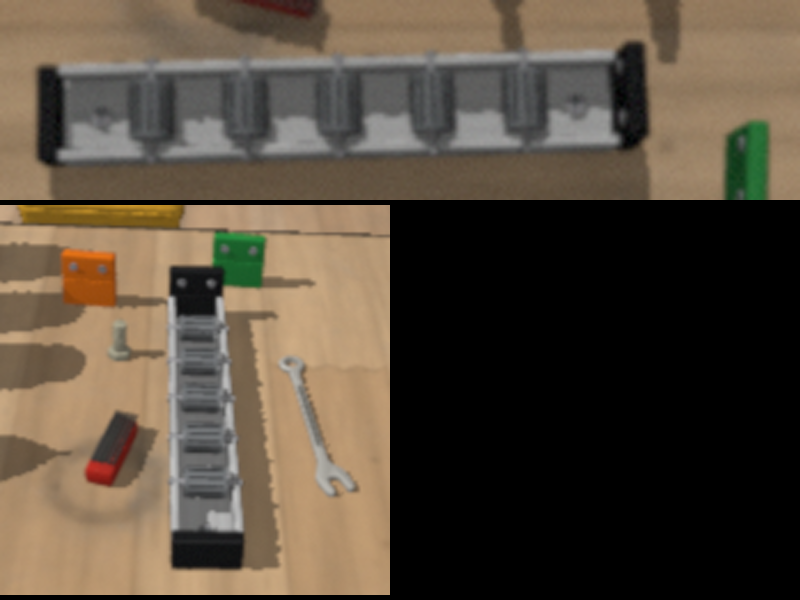

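The crop confirms it: the black plate with two screws at the channel's far (−y) end is the tall stop, and the plain black block at the near (+y) end is the cap. I'll stroke toward world −y, with the tool's y axis along the track (yaw about 0.029).

Call:
move_arm:
  increments:
    - {"slide": [0, 0, 0], "delta_rot": [0, 0, 0.118], "gripper": 0}
    - {"slide": [0, 0, 0], "delta_rot": [0, 0, 0.119], "gripper": 0}
    - {"slide": [25, -25, 0], "delta_rot": [0, 0, 0], "gripper": 0}
    - {"slide": [25, -25, 0], "delta_rot": [0, 0, 0], "gripper": 0}
    - {"slide": [25, -25, 0], "delta_rot": [0, 0, 0], "gripper": 0}
    - {"slide": [25, -25, 0], "delta_rot": [0, 0, 0], "gripper": 0}
    - {"slide": [25, -25, 0], "delta_rot": [0, 0, 0], "gripper": 0}
    - {"slide": [25, -25, 0], "delta_rot": [0, 0, 0], "gripper": 0}

```text
clock: 0.77
eef_pos: [0.3171, -0.4713, 0.2389]
orientation: [-3.141, 0.0, 0.029]
wrist_force: [0.6, -0.7, 0.2]
gripper_width: 0.0001
gripper_force: 0.0
```

Call:
move_arm:
  increments:
    - {"slide": [20, -30, 0], "delta_rot": [0, 0, 0], "gripper": 0}
    - {"slide": [20, -30, 0], "delta_rot": [0, 0, 0], "gripper": 0}
    - {"slide": [20, -30, 0], "delta_rot": [0, 0, 0], "gripper": 0}
    - {"slide": [20, -30, 0], "delta_rot": [0, 0, 0], "gripper": 0}
    - {"slide": [20, -30, 0], "delta_rot": [0, 0, 0], "gripper": 0}
    - {"slide": [20, -30, 0], "delta_rot": [0, 0, 0], "gripper": 0}
    - {"slide": [20, -30, 0], "delta_rot": [0, 0, 0], "gripper": 0}
    - {"slide": [20, -30, 0], "delta_rot": [0, 0, 0], "gripper": 0}

```text
clock: 1.43
eef_pos: [0.4698, -0.2268, 0.2391]
orientation: [-3.142, 0.0, 0.029]
wrist_force: [0.6, -0.4, 0.4]
gripper_width: 0.0002
gripper_force: 0.0
```

Call:
move_arm:
  increments:
    - {"slide": [0, -35, 0], "delta_rot": [0, 0, 0], "gripper": 0}
    - {"slide": [0, -35, 0], "delta_rot": [0, 0, 0], "gripper": 0}
    - {"slide": [0, -35, 0], "delta_rot": [0, 0, 0], "gripper": 0}
    - {"slide": [0, -35, 0], "delta_rot": [0, 0, 0], "gripper": 0}
    - {"slide": [0, -35, 0], "delta_rot": [0, 0, 0], "gripper": 0}
    - {"slide": [0, -35, 0], "delta_rot": [0, 0, 0], "gripper": 0}
    - {"slide": [0, -35, 0], "delta_rot": [0, 0, 0], "gripper": 0}
    - {"slide": [0, -35, 0], "delta_rot": [0, 0, 0], "gripper": 0}

```text
clock: 2.1
eef_pos: [0.4607, 0.053, 0.2392]
orientation: [3.141, 0.0, 0.029]
wrist_force: [0.5, 0.4, 0.5]
gripper_width: 0.0
gripper_force: 0.0
```

Call:
move_arm:
  increments:
    - {"slide": [4, -35, 0], "delta_rot": [0, 0, 0], "gripper": 0}
    - {"slide": [4, -35, 0], "delta_rot": [0, 0, 0], "gripper": 0}
    - {"slide": [4, -35, 0], "delta_rot": [0, 0, 0], "gripper": 0}
    - {"slide": [4, -35, 0], "delta_rot": [0, 0, 0], "gripper": 0}
    - {"slide": [4, -35, 0], "delta_rot": [0, 0, 0], "gripper": 0}
    - {"slide": [4, -35, 0], "delta_rot": [0, 0, 0], "gripper": 0}
    - {"slide": [4, -35, 0], "delta_rot": [0, 0, 0], "gripper": 0}
    - {"slide": [4, -35, 0], "delta_rot": [0, 0, 0], "gripper": 0}

```text
clock: 2.77
eef_pos: [0.4851, 0.3337, 0.2388]
orientation: [3.141, 0.001, 0.029]
wrist_force: [0.6, -0.5, 0.2]
gripper_width: 0.0
gripper_force: 0.0
```

Call:
move_arm:
  increments:
    - {"slide": [4, -10, 25], "delta_rot": [0, 0, 0], "gripper": 0}
    - {"slide": [0, 0, 30], "delta_rot": [0, 0, 0], "gripper": 0}
    - {"slide": [0, 0, 30], "delta_rot": [0, 0, 0], "gripper": 0}
    - {"slide": [0, 0, 30], "delta_rot": [0, 0, 0], "gripper": 0}
    - {"slide": [0, 0, 20], "delta_rot": [0, 0, 0], "gripper": 0}
    - {"slide": [0, 0, 0], "delta_rot": [0, 0, 0], "gripper": 0}
    - {"slide": [0, 0, 0], "delta_rot": [0, 0, 0], "gripper": 0}
    - {"slide": [0, 0, 0], "delta_rot": [0, 0, 0], "gripper": 0}

```text
clock: 3.43
eef_pos: [0.4896, 0.343, 0.1054]
orientation: [-3.14, -0.001, 0.029]
wrist_force: [-0.2, 0.6, 0.4]
gripper_width: -0.0001
gripper_force: 0.0
```

```bash
python3 - <<'E'
from h import *
a=snap('wrist','w1');b=snap('side','side2')
C=np.zeros((600,800,3),np.uint8);C[:300,:400]=cv2.resize(a['img'],(400,300));C[:,400:]=cv2.resize(b['img'][170:380,270:410],(400,600),interpolation=cv2.INTER_CUBIC)
cv2.imwrite('pics/c2.png',C[:,:,::-1])
s=r.get_state();print(s['eef_pos'],s['wrist_force'],s['orientation'])
E
```

```text
[0.48998896 0.34313948 0.10615615] [ 0.39957816  0.07500766 -0.5086132 ] [-3.13987144e+00 -2.71746587e-03  2.86191826e-02]
```

View pics/c2.png

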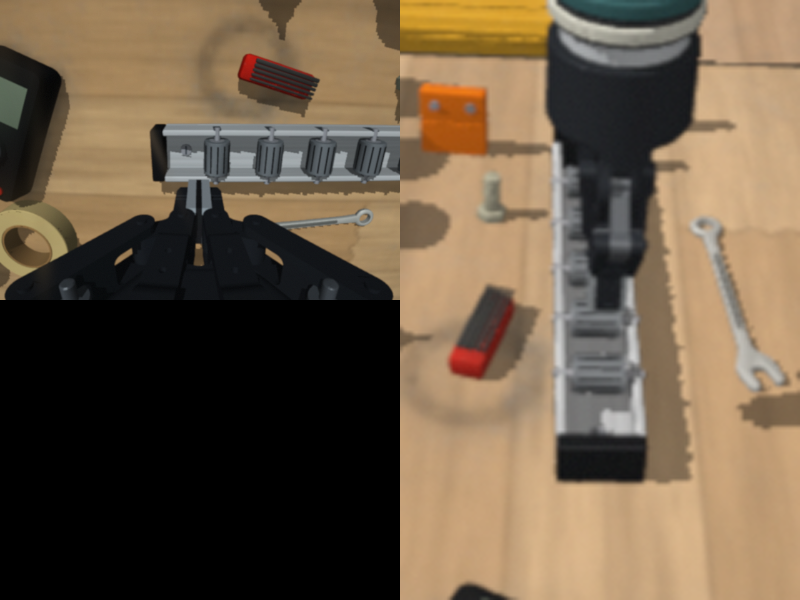

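Call:
move_arm:
  increments:
    - {"slide": [0, -18, 15], "delta_rot": [0, 0, 0], "gripper": 0}
    - {"slide": [0, 0, 20], "delta_rot": [0, 0, 0], "gripper": 0}
    - {"slide": [0, 0, 16], "delta_rot": [0, 0, 0], "gripper": 0}
    - {"slide": [0, 0, 0], "delta_rot": [0, 0, 0], "gripper": 0}
    - {"slide": [0, 0, 0], "delta_rot": [0, 0, 0], "gripper": 0}
    - {"slide": [0, 0, 0], "delta_rot": [0, 0, 0], "gripper": 0}

```text
clock: 4.03
eef_pos: [0.4894, 0.361, 0.0549]
orientation: [-3.14, -0.002, 0.028]
wrist_force: [0.0, 0.1, 0.2]
gripper_width: 0.0004
gripper_force: 0.0
```

```bash
python3 - <<'E'
from h import *
P=[];F=[]
for i in range(10):
    d=viewer.get_image('side'); s=r.get_state();P.append(s['eef_pos']);F.append(s['wrist_force'])
print(np.mean(P,0),np.std(P,0),np.mean(F,0),np.std(F,0))
E
```

```text
[0.48899103 0.36058047 0.05419564] [0.00035197 0.00022885 0.00059687] [ 0.00124241 -0.20689242  0.14847523] [0.27013409 0.4355692  0.50129002]
```

Call:
move_arm:
  increments:
    - {"slide": [0, 0, 9], "delta_rot": [0, 0, 0], "gripper": 0}
    - {"slide": [0, 0, 0], "delta_rot": [0, 0, 0], "gripper": 0}
    - {"slide": [0, 6, 0], "delta_rot": [0, 0, 0], "gripper": 0}
    - {"slide": [0, 6, 0], "delta_rot": [0, 0, 0], "gripper": 0}
    - {"slide": [0, 6, 0], "delta_rot": [0, 0, 0], "gripper": 0}
    - {"slide": [0, 6, 0], "delta_rot": [0, 0, 0], "gripper": 0}
    - {"slide": [0, 6, 0], "delta_rot": [0, 0, 0], "gripper": 0}
    - {"slide": [0, 6, 0], "delta_rot": [0, 0, 0], "gripper": 0}

```text
clock: 5.2
eef_pos: [0.4896, 0.3238, 0.0447]
orientation: [-3.141, -0.0, 0.029]
wrist_force: [-0.6, -0.3, 3.9]
gripper_width: -0.0001
gripper_force: 1.6
```

```bash
python3 - <<'E'
from h import *
P=[];F=[]
for i in range(10):
    d=viewer.get_image('side'); s=r.get_state();P.append(s['eef_pos']);F.append(s['wrist_force'])
print(np.mean(P,0),np.mean(F,0))
E
```

```text
[0.48958109 0.32403876 0.04440815] [-1.62955166 -0.22811708  3.2592308 ]
```

The force of 3.3 N matches a dip of about 3 mm, as intended. Continuing the stroke.

Call:
move_arm:
  increments:
    - {"slide": [0, 6, 0], "delta_rot": [0, 0, 0], "gripper": 0}
    - {"slide": [0, 6, 0], "delta_rot": [0, 0, 0], "gripper": 0}
    - {"slide": [0, 6, 0], "delta_rot": [0, 0, 0], "gripper": 0}
    - {"slide": [0, 6, 0], "delta_rot": [0, 0, 0], "gripper": 0}
    - {"slide": [0, 6, 0], "delta_rot": [0, 0, 0], "gripper": 0}
    - {"slide": [0, 6, 0], "delta_rot": [0, 0, 0], "gripper": 0}
    - {"slide": [0, 6, 0], "delta_rot": [0, 0, 0], "gripper": 0}
    - {"slide": [0, 6, 0], "delta_rot": [0, 0, 0], "gripper": 0}

```text
clock: 6.37
eef_pos: [0.4909, 0.2759, 0.0445]
orientation: [-3.141, -0.0, 0.029]
wrist_force: [-1.6, 0.1, 3.5]
gripper_width: 0.0001
gripper_force: 1.7
```

```bash
python3 - <<'E'
from h import *
P=[];F=[]
for i in range(8):
    d=viewer.get_image('side'); s=r.get_state();P.append(s['eef_pos']);F.append(s['wrist_force'])
print(np.mean(P,0),np.mean(F,0))
E
```

```text
[0.49091692 0.27593949 0.04437183] [-1.33127752  0.09774538  3.60447724]
```

Call:
move_arm:
  increments:
    - {"slide": [0, 6, 0], "delta_rot": [0, 0, 0], "gripper": 0}
    - {"slide": [0, 6, 0], "delta_rot": [0, 0, 0], "gripper": 0}
    - {"slide": [0, 6, 0], "delta_rot": [0, 0, 0], "gripper": 0}
    - {"slide": [0, 6, 0], "delta_rot": [0, 0, 0], "gripper": 0}
    - {"slide": [0, 6, 0], "delta_rot": [0, 0, 0], "gripper": 0}
    - {"slide": [0, 6, 0], "delta_rot": [0, 0, 0], "gripper": 0}
    - {"slide": [0, 6, 0], "delta_rot": [0, 0, 0], "gripper": 0}
    - {"slide": [0, 6, 0], "delta_rot": [0, 0, 0], "gripper": 0}

```text
clock: 7.43
eef_pos: [0.4922, 0.228, 0.0445]
orientation: [-3.141, -0.0, 0.029]
wrist_force: [-2.2, -0.4, 3.3]
gripper_width: -0.0002
gripper_force: 1.7
```

Call:
move_arm:
  increments:
    - {"slide": [0, 6, 0], "delta_rot": [0, 0, 0], "gripper": 0}
    - {"slide": [0, 6, 0], "delta_rot": [0, 0, 0], "gripper": 0}
    - {"slide": [0, 6, 0], "delta_rot": [0, 0, 0], "gripper": 0}
    - {"slide": [0, 6, 0], "delta_rot": [0, 0, 0], "gripper": 0}
    - {"slide": [0, 6, 0], "delta_rot": [0, 0, 0], "gripper": 0}
    - {"slide": [0, 6, 0], "delta_rot": [0, 0, 0], "gripper": 0}
    - {"slide": [0, 6, 0], "delta_rot": [0, 0, 0], "gripper": 0}
    - {"slide": [0, 6, 0], "delta_rot": [0, 0, 0], "gripper": 0}

```text
clock: 8.1
eef_pos: [0.4936, 0.1803, 0.0444]
orientation: [-3.141, -0.0, 0.029]
wrist_force: [-0.7, -0.4, 2.9]
gripper_width: 0.0005
gripper_force: 1.7
```

Call:
move_arm:
  increments:
    - {"slide": [0, 6, 0], "delta_rot": [0, 0, 0], "gripper": 0}
    - {"slide": [0, 6, 0], "delta_rot": [0, 0, 0], "gripper": 0}
    - {"slide": [0, 6, 0], "delta_rot": [0, 0, 0], "gripper": 0}
    - {"slide": [0, 6, 0], "delta_rot": [0, 0, 0], "gripper": 0}
    - {"slide": [0, 6, 0], "delta_rot": [0, 0, 0], "gripper": 0}
    - {"slide": [0, 6, 0], "delta_rot": [0, 0, 0], "gripper": 0}
    - {"slide": [0, 6, 0], "delta_rot": [0, 0, 0], "gripper": 0}
    - {"slide": [0, 6, 0], "delta_rot": [0, 0, 0], "gripper": 0}

```text
clock: 8.77
eef_pos: [0.495, 0.1323, 0.0444]
orientation: [-3.141, -0.0, 0.029]
wrist_force: [-0.9, 0.5, 3.8]
gripper_width: -0.0001
gripper_force: 1.7
```

Call:
move_arm:
  increments:
    - {"slide": [0, 6, 0], "delta_rot": [0, 0, 0], "gripper": 0}
    - {"slide": [0, 6, 0], "delta_rot": [0, 0, 0], "gripper": 0}
    - {"slide": [0, 6, 0], "delta_rot": [0, 0, 0], "gripper": 0}
    - {"slide": [0, 6, -2], "delta_rot": [0, 0, 0], "gripper": 0}
    - {"slide": [0, 0, -15], "delta_rot": [0, 0, 0], "gripper": 0}
    - {"slide": [0, 0, -30], "delta_rot": [0, 0, 0], "gripper": 0}
    - {"slide": [0, 0, -35], "delta_rot": [0, 0, 0], "gripper": 0}
    - {"slide": [0, 0, -35], "delta_rot": [0, 0, 0], "gripper": 0}

```text
clock: 9.43
eef_pos: [0.495, 0.1079, 0.1619]
orientation: [-3.142, 0.002, 0.029]
wrist_force: [1.3, -0.1, -0.5]
gripper_width: 0.0003
gripper_force: 0.0
```

Call:
move_arm:
  increments:
    - {"slide": [0, 30, -20], "delta_rot": [0, 0, 0], "gripper": 0}
    - {"slide": [0, 35, 0], "delta_rot": [0, 0, 0], "gripper": 0}
    - {"slide": [0, 35, 0], "delta_rot": [0, 0, 0], "gripper": 0}
    - {"slide": [0, 35, 0], "delta_rot": [0, 0, 0], "gripper": 0}
    - {"slide": [0, 35, 0], "delta_rot": [0, 0, 0], "gripper": 0}
    - {"slide": [0, 35, 0], "delta_rot": [0, 0, 0], "gripper": 0}
    - {"slide": [0, 0, 0], "delta_rot": [0, 0, 0], "gripper": 0}
    - {"slide": [0, 0, 0], "delta_rot": [0, 0, 0], "gripper": 0}

```text
clock: 10.1
eef_pos: [0.5011, -0.0992, 0.181]
orientation: [3.141, 0.0, 0.023]
wrist_force: [-0.1, 1.3, -0.1]
gripper_width: -0.0002
gripper_force: 0.0
```

```bash
python3 - <<'E'
from h import *
a=snap('top','top2');b=snap('side','side3')
C=np.zeros((600,800,3),np.uint8);C[:275]=cv2.resize(a['img'][195:335,195:435],(800,275))[:275];C[280:600,:390]=cv2.resize(b['img'][180:350,250:420],(390,320),interpolation=cv2.INTER_CUBIC)
o=pickle.load(open('side1.pkl','rb'));C[280:600,400:790]=cv2.resize(o['img'][180:350,250:420],(390,320),interpolation=cv2.INTER_CUBIC)
cv2.imwrite('pics/c3.png',C[:,:,::-1]);print(r.get_state()['eef_pos'],r.get_state()['clock'])
E
```

```text
[ 0.50141558 -0.09582052  0.18113122] 10.2
```

View pics/c3.png

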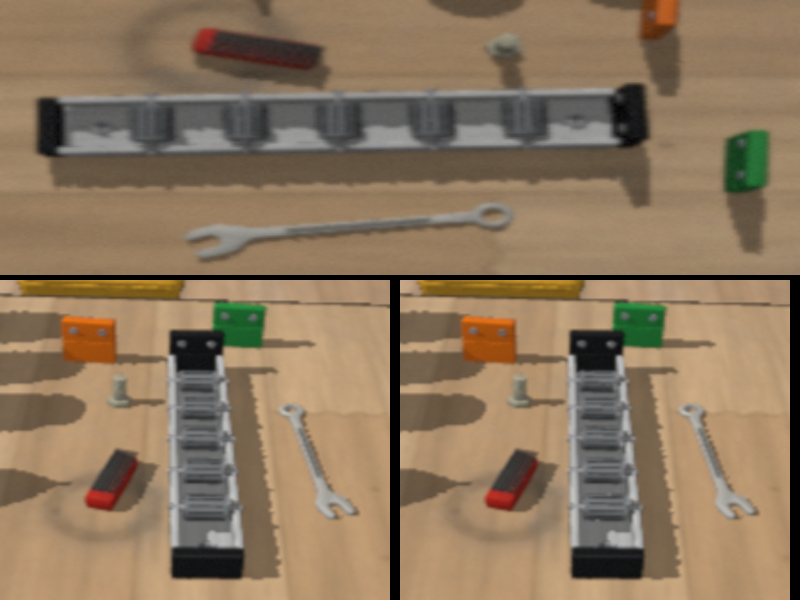

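The bottom-left crop (now) matches the bottom-right one (start). The rollers at x≈150–525 in the top strip are back up. The spanner (350,230), key set (258,48) and bolt (505,46) have not moved, and the hand is clear.

```bash
python3 -c "
from cell import r
print(r.hand_in())"
```

```text
the job is handed in; nothing more can be done
None
```

I stroked all five rollers in order from the low cap to the tall stop at about 3–4 N (roughly 3 mm dip), lifted off, and handed the job in at about 10 s; the loose parts look unmoved, but I inferred each roller's turn from about 25–30 mm of fingertip contact and did not measure it.

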